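Reseat the crooked lid of a turned wooden dish by its raised edge

ROBOT

A 7-joint arm with a two-finger parallel gripper is mounted at the origin on the work surface. World frame = base frame: x ahead of the robot, y to its left, z up, the work surface at z = 0. Lengths are in mm, angles in rad, forces in N, time in s.
With the tool pointing down it reaches from about 425 to 825 mm from the base axis. Payload 3.6 kg.
Tool frame: the origin (TCP) lies midway between the tips of the shut fingers; the grasp point (between the pads) lies 19 mm behind it; z points along the fingers, y is the line along which they close (so a half turn about z gives the same grasp; the last joint's range is limited). The gripper opens to 85 mm and grips with 20 to 120 N. Pads are 22 mm wide; open, the fingers measure 114 mm over their backs; the gripper's body (76 mm by 85 mm) begins 54 mm behind the grasp point. The pads swing forward as they close: fully open they stand 13 mm farther back than shut.
Start: joints at [1.288, 0.615, -0.013, 1.423, 0.008, 1.103, -0.04], TCP at [165.105, -628.652, 231.297] pointing down, gripper open.
Joint ranges: [-3.12, 3.12], [-0.3, 2.06], [-1.34, 1.32], [0.26, 2.42], [-1.36, 4.5], [0.01, 1.98], [-2.84, 2.84]. Speed limits (rad/s): [2.79, 2.79, 3.14, 3.14, 3.14, 3.14, 3.14].

INTERFACE

Orientations are given as a unit quaternion [w, x, y, z].
In Python, from station import env gives the robot as it stands.
- The arm moves only by the tool servo_tool, never from a script. Its argument "moves" is a list of rows, each a list of 7 numbers: the shift along the tool's x, y, z in mm, then the turn, a rotation vector about the tool's x, y, z in rad, then the finger opening in mm, from 0 to 85.4. In form: [[x, y, z, wx, wy, wz, jaw], ...]. A call has 1 to 12 rows; each row is the pose to reach, as a shift and turn from the pose commanded when the call began, along the tool's axes at that moment; what a row does not reach only later rows make up. A row lasts 1/8 s, in which the tool goes at most 62.5 mm and 10.7 degrees, less where a joint would pass 70% of its speed; a pose out of reach is approached as far as the arm can. A call with a gripper value outside its range is refused whole. The fingers move at their own pace and stop on an object; the grip force is fixed at half the most. Time passes only in rows, so rows that repeat a pose let the fingers close. It gives the time, the measured TCP pose, the force, the opening and the grip force at its end, in the units of the state.
- env.observe(): the state, without advancing time (a new reading comes with each control period).
- env.grab_frame(name): name is "side" or "top"; returns a dict with "img" (480x640x3 uint8, red, green, blue), "depth" (480x640 float32, mm along the optical axis (not along the pixel's ray), 0 where there is no reading), "mtx" (3x3 intrinsics, pixels), "rvec" (rotation vector, rad) and "tvec" (3), from world to camera coordinates, as OpenCV has them. Camera axes: x right, y down, z forward; pixel columns grow to the right and rows downward; lengths in mm; the calibration is good to about 2 mm. A picture is of the moment at which its call begins.
- env.hand_in(): hands the job in; it is judged then, once.
The state is a dict: "time_s": time; "joints": joint angles; "joint_vel": joint speeds; "tau": joint torques, N m; "tcp_pos": TCP position; "tcp_rot": TCP orientation; "contact_force": force on the tool from outside, world axes, zero at the start; "moment": the same for the moment, N m; "grip_width": finger opening in mm; "grasp_force": force on a finger pad.
Only numpy, scipy, OpenCV 4.12 (cv2) and the standard library are available. Lean on these libraries where they do the work, as an engineer would, in place of code of your own. Each camera call takes 0.05 s, during which the arm holds its last target. There are 200 camera calls.

TASK

The round wooden lid was put back crooked: it lies too far towards the robot, with its front cleat hanging outside the dish wall. Pry up just its near edge until the cleat clears the rim, with the far side still resting on the dish, push the lid across so that its far edge goes under the keeper lip, and lower it gently until it lies flat and centred on the dish, then let go. Do not tip it steeply, take it off, drop it or press hard on the dish, and leave the glue bottle and the sanding block beside it where they are.

Things in the scene. Friction and masses are not known exactly. Their poses are not given: they have to be found in the camera images.
- dish: Round turned wooden dish screwed to the bench (fixed) on a 12 mm plywood board, 200 x 150 mm, reaching 75 mm towards -x and 125 mm towards +x of the dish's axis. Origin on that axis at bench level, z up. Wall: outer radius 66 mm, inner 60 mm; rim 62 mm above the bench; inside floor 18 mm. Its own +x axis points away from the robot, from the axis to the steel keeper.
- lid: Loose wooden disc, 184 mm across, 12 mm thick, 0.2 to 0.4 kg. Origin: centre of its underside, z up. It starts flat on the rim but 22 to 25 mm off along the dish's -x, its axes within 0.12 rad of the dish's, its cleat outside the wall. Seated, cleat and studs stand inside the wall with 2 to 3 mm to spare, the underside lies on the rim and overhangs the wall by 26 mm all round.
- lid_front (a point): Point on the lid's near edge, on its underside, 92 mm from its centre along its own -x. Raised here by some 18 mm (6 degrees) the lid pivots on the far rim and the cleat clears; it can then be pushed along the dish's +x until the studs meet the far wall inside, about 4 mm past centre, and lowered there.
- lid_back (a point): Point on the lid's far edge, on its underside, 92 mm from its centre along its own +x axis.
- lid_cleat (a point): Middle of the lower face of the cleat under the lid: a straight bar 8 mm thick (47 to 55 mm from the lid's centre along its own -x), 30 mm long in y, 9 mm deep. At the start it hangs just outside the dish's wall; the lid cannot slide to centre until the cleat is raised over the rim.
- lid_stud (a point): Middle of the lower end of one of two round studs under the lid, 12 mm in diameter, 9 mm deep, 51 mm from the lid's centre, 60 degrees either side of its own +x axis (this one on the +y side). Both are inside the dish from the start.
- keeper_lip (a point): Middle of the lower near edge of the keeper's lip, 83 mm from the dish's axis along its +x and 16 mm above the rim (4 mm above a seated lid's top). The lip is 50 mm wide, 10 mm thick, on a post whose near face is 101 mm from the axis and whose top is 88 mm above the bench. A seated lid's far edge lies under it.
- dish_rim (a point): Centre of the dish's mouth, on the axis at rim height (62 mm above the bench).
- glue: Bystander: white glue bottle, 60 mm across, 150 mm tall, standing to the left of the dish. Origin: centre of its underside.
- sanding_block: Bystander: cork sanding block, 110 x 60 x 32 mm, lying to the right of the dish. Origin: centre of its underside.
Not all that is in view belongs to the job. Leave any turquoise look-alike of the lid alone. What is shaped like the dish but purple is not meant.

How it is judged:
By the outcome, as a careful person would: the job done as asked, in the order asked, and still so for the second after the job is handed in, with the robot touching nothing.
It also fails if it takes over 42 s, if anything falls off the work surface, if the arm or the gripper's body presses on something with over 40 N, if the wrist force passes 120 N, or if a joint passes its speed limit or range.

## Working session

There is one attempt and no reset: what is moved stays moved. The work goes in short steps, Python scripts to look and compute and a tool call to move; the robot and the scene stay as the last step left them, time stands still between calls to the robot, and variables do not carry over. Pictures are saved under pics/ and viewed, at most 10 in all, crops included, and the job is handed in when it is done.

Besides the shell and the picture viewer there is one more tool, called after ">>>" as a command line: name --pt "numbers of a row" for each row, then --argument value for the rest. servo_tool: Moves the arm, as the interface text tells. Its arguments: {"type":"object","properties":{"moves":{"type":"array"}},"required":["moves"]}

```bash
mkdir -p pics; ls; cat > h.py <<'E'
import numpy as np, cv2
from station import env
def grab(n):
    f=env.grab_frame(n); f['R']=cv2.Rodrigues(np.array(f['rvec'],float))[0]; f['t']=np.array(f['tvec'],float).ravel(); f['K']=np.array(f['mtx'],float); return f
def pts(f):
    d=f['depth'].astype(float); v,u=np.mgrid[:480,:640]; K=f['K']
    c=np.stack([(u-K[0,2])/K[0,0]*d,(v-K[1,2])/K[1,1]*d,d],-1)
    w=(c-f['t'])@f['R']; w[d<=0]=np.nan; return w
def onplane(f,uv,z):
    uv=np.atleast_2d(uv).astype(float); r=np.c_[uv,np.ones(len(uv))]@np.linalg.inv(f['K']).T@f['R']; o=-f['t']@f['R']
    return o+r*((z-o[2])/r[:,2])[:,None]
E
python3 - <<'E'
from h import *
for n in ['top','side']:
    f=grab(n); cv2.imwrite(f'pics/{n}0.png',f['img'][:,:,::-1]); np.savez(f'{n}0.npz',**f)
    print(n,-f['t']@f['R'],f['R'][2])
print(env.observe())
E
```

```text
pics
top [497.28029601  38.77323598 789.29860313] [ 0.11728945  0.01109656 -0.99303578]
side [222.16750199 864.79109901 589.02647413] [ 0.3676331  -0.79045765 -0.48992102]
{'time_s': 0.1, 'joints': array([ 1.28753178,  0.61584187, -0.01264193,  1.42476916,  0.00814882,
        1.10338593, -0.04038421]), 'joint_vel': array([-0.00082565, -0.00304864,  0.00139064, -0.00326103, -0.0005736 ,
        0.00276275,  0.00051597]), 'tau': array([ 2.70834287e-03, -4.70379567e+01,  2.60610105e-01, -1.71569002e+01,
        1.01223469e-02,  5.85911141e-03, -1.64402294e-06]), 'tcp_pos': array([ 164.90387722, -628.01432463,  230.23123838]), 'tcp_rot': array([-1.16286896e-03,  9.91761663e-01,  1.28091445e-01, -1.79780946e-04]), 'contact_force': array([ 0.39151029,  0.42576861, -0.3722767 ]), 'moment': array([ 0.01578308, -0.02290063, -0.01296254]), 'grasp_force': 0.0, 'grip_width': 85.3591291140891}
```

View pics/top0.png

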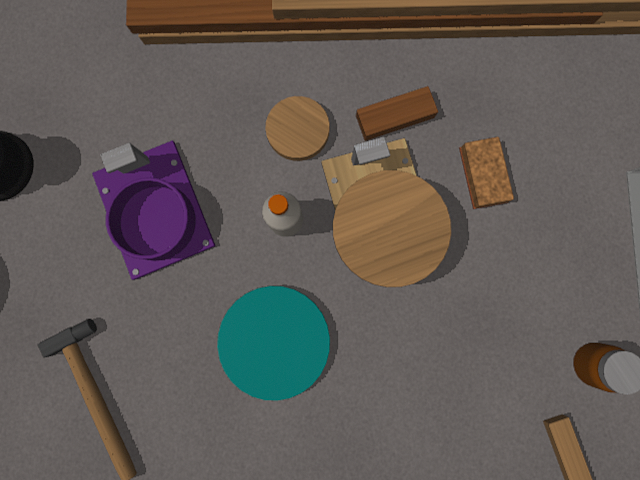

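View pics/side0.png

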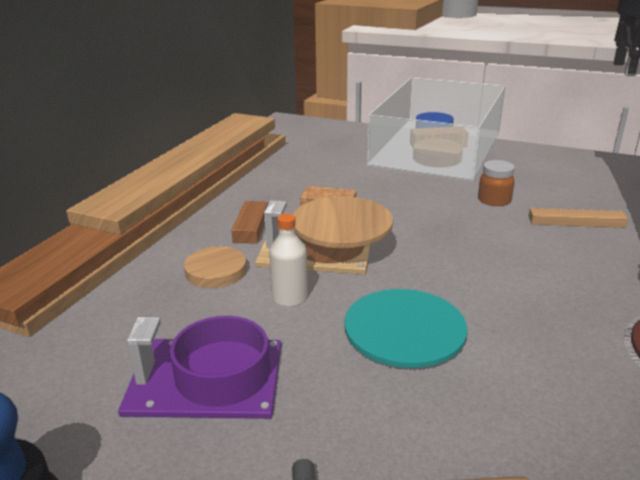

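The top view shows the lid at about (392,228), the keeper at (372,150) with the board behind the lid, the glue at (280,212) and the cork block at (487,172). The side view has the lid at (343,222) and the keeper at (275,215). The purple dish and turquoise disc are decoys. Next I'll measure the lid and the dish's pose.

```bash
python3 - <<'E'
from h import *
f=dict(np.load('top0.npz')); w=pts(f); x,y,z=w[...,0],w[...,1],w[...,2]
v,u=np.mgrid[:480,:640]
print('img right,up dirs',onplane(f,[[320,240],[420,240],[320,140]],0)[:,:2])
roi=(u>320)&(u<470)&(v>125)&(v<300)
m=(roi&(z>66)&(z<80)&(v>160)).astype(np.uint8)
c=max(cv2.findContours(m,0,1)[0],key=cv2.contourArea)[:,0]
print('lid z',np.median(z[m>0]),m.sum())
cc,r=cv2.minEnclosingCircle(c); 
# edge pts onto top plane; circle LSQ
p=onplane(f,c,74)[:,:2]
for k in range(3):
    A=np.c_[2*p,np.ones(len(p))]; s=np.linalg.lstsq(A,(p**2).sum(1),rcond=None)[0]; R=np.sqrt(s[2]+s[0]**2+s[1]**2)
    e=abs(np.hypot(*(p-s[:2]).T)-R); p=p[e<2.5*max(e.std(),.7)]
print('lid centre',s[:2],R)
lid=s[:2]
k=roi&(z>83)&(z<95)&(v<170)
q=w[k][:,:2]; print('keeper top',k.sum(),q.mean(0),np.median(z[k]),cv2.minAreaRect(q.astype(np.float32)))
b=roi&(z>8)&(z<17)
q=w[b][:,:2].astype(np.float32); print('board',b.sum(),cv2.minAreaRect(q), cv2.boxPoints(cv2.minAreaRect(q)))
for n,a in (('glue',(u>255)&(u<310)&(v>185)&(v<245)&(z>20)),('block',(u>450)&(u<520)&(v>130)&(v<215)&(z>20)),('brick',(u>350)&(u<445)&(v>80)&(v<140)&(z>15))):
    q=w[a]; print(n,q[:,:2].min(0),q[:,:2].max(0),np.nanmax(q[:,2]))
E
```

```text
img right,up dirs [[ 581.73153213   40.48981072]
 [ 578.90043664 -129.66204821]
 [ 757.78770813   37.616827  ]]
lid z 73.95360434199775 10840
lid centre [592.17860873 -70.13020971] 90.73834987851662
keeper top 658 [711.69345383 -41.43305837] 87.9412782458475 ((712.5070190429688, -42.09635925292969), (32.22746276855469, 50.872406005859375), 14.13448429107666)
board 2394 ((718.1868896484375, -85.52308654785156), (133.71762084960938, 241.94219970703125), 8.895622253417969) [[ 633.4259     23.65423 ]
 [ 670.8386   -215.3778  ]
 [ 802.9479   -194.70041 ]
 [ 765.53516    44.331635]]
glue [588.93949573  69.45081065] [647.6174688  127.76270367] 153.44173826934758
block [ 631.92993836 -278.74524437] [ 749.02730613 -202.9929307 ] 36.5689943161596
brick [ 727.91423241 -161.89502321] [839.65146124 -24.65434676] 91.69680593192683
```

>>> servo_tool --pt "429 -433 -70 0 0 0 40" --pt "429 -433 -70 0 0 0 40" --pt "429 -433 -70 0 0 0 40" --pt "429 -433 -70 0 0 0 40" --pt "429 -433 -70 0 0 0 40" --pt "429 -433 -70 0 0 0 40" --pt "429 -433 -70 0 0 0 40" --pt "429 -433 -70 0 0 0 40" --pt "429 -433 -70 0 0 0 40" --pt "429 -433 -70 0 0 0 40" --pt "429 -433 -70 0 0 0 40" --pt "429 -433 -70 0 0 0 40"

```text
time_s: 1.6
tcp_pos: [469.3, -101.6, 300.8]
tcp_rot: [0.0, 0.992, 0.128, -0.001]
contact_force: [0.3, -0.1, -0.3]
grip_width: 39.7
grasp_force: 0.0
```

```bash
cat >> h.py <<'E'
from scipy.spatial.transform import Rotation as Ro
def cur():
    s=env.observe(); q=s['tcp_rot']; return s,Ro.from_quat([q[1],q[2],q[3],q[0]])
def Rt(yaw,pitch,up=1):
    "tool z along heading yaw, pitched down by pitch; tool y up (up=1) or down"
    c,s=np.cos,np.sin
    z=np.array([c(yaw)*c(pitch),s(yaw)*c(pitch),-s(pitch)]); h=np.array([-s(yaw),c(yaw),0])
    x=h*up; y=np.cross(z,x); return Ro.from_matrix(np.c_[x,y,z])
def rel(p,R=None):
    s,R0=cur(); R=R or R0
    return np.round(np.r_[R0.inv().apply(np.array(p)-s['tcp_pos']),(R0.inv()*R).as_rotvec()],3)
def st():
    s,R=cur(); print('t',s['time_s'],'p',s['tcp_pos'].round(1),'z',R.as_matrix()[:,2].round(3),'y',R.as_matrix()[:,1].round(3),'\nj',s['joints'].round(3),'F',s['contact_force'].round(1),'w',round(s['grip_width'],1),'g',round(s['grasp_force'],1))
E
python3 - <<'E'
from h import *
st()
for up in (1,-1): print(up,rel([470,-100,300],Rt(.24,0,up)),Rt(.24,0,up).as_matrix()[:,1])
f=dict(np.load('top0.npz')); w=pts(f); img=f['img']
# board edges: back and sides at z=12
hsv=cv2.cvtColor(img,cv2.COLOR_RGB2HSV); v,u=np.mgrid[:480,:640]
m=((hsv[...,1]>60)&(u>315)&(u<425)&(v>137)&(v<205)&(w[...,2]<20)&(w[...,2]>6)).astype(np.uint8)
c=max(cv2.findContours(m,0,1)[0],key=cv2.contourArea)
h=cv2.approxPolyDP(c,3,True)[:,0]
for a in h: print(a,onplane(f,a,12)[0,:2].round(1))
E
```

```text
t 1.6 p [ 469.3 -101.6  300.8] z [-0.002 -0.001 -1.   ] y [ 0.254 -0.967  0.   ] 
j [ 0.317  0.288 -0.198  1.782  0.064  1.08  -1.218] F [ 0.3 -0.1 -0.3] w 39.7 g 0.0
1 [ 1.046 -1.373  0.834 -1.218  1.199 -1.196] [0. 0. 1.]
-1 [ 1.046 -1.373  0.834  1.203  1.222  1.221] [ 0.  0. -1.]
[404 138] [ 754.6 -107. ]
[387 142] [748.  -77.5]
[388 157] [721.5 -78.4]
[353 165] [708.6 -18.1]
[351 152] [731.5 -15.2]
[321 161] [716.6  36.5]
[333 204] [641.5  17.4]
[349 185] [673.8 -10.5]
[370 172] [695.8 -46.8]
[399 169] [700.1 -96.4]
[416 175] [ 689.1 -124.9]
```

>>> servo_tool --pt "40 0 -30 0 0 -0.18 40" --pt "40 0 -30 0 0 -0.36 40" --pt "40 0 -30 0 0 -0.54 40" --pt "40 0 -30 0 0 -0.72 40" --pt "40 0 -30 0 0 -0.9 40" --pt "40 0 -30 0 0 -1.08 40" --pt "40 0 -30 0 0 -1.26 40" --pt "40 0 -30 0 0 -1.44 40" --pt "40 0 -30 0 0 -1.571 40"

```text
time_s: 2.72
tcp_pos: [507.7, -93.3, 330.8]
tcp_rot: [-0.0, 0.611, 0.792, -0.001]
contact_force: [-0.1, 0.4, 0.3]
grip_width: 40.2
grasp_force: 0.0
```

>>> servo_tool --pt "0 0 0 0 -0.12 -0.12 40" --pt "0 0 0 0 -0.24 -0.24 40" --pt "0 0 0 0 -0.36 -0.36 40" --pt "0 0 0 0 -0.48 -0.48 40" --pt "0 0 0 0 -0.6 -0.6 40" --pt "0 0 0 0 -0.72 -0.72 40" --pt "0 0 0 0 -0.84 -0.84 40" --pt "0 0 0 0 -0.96 -0.96 40" --pt "0 0 0 0 -1.11 -1.11 40" --pt "0 0 0 0 -1.11 -1.11 40"

```text
time_s: 3.98
tcp_pos: [506.5, -93.1, 329.8]
tcp_rot: [0.393, 0.036, 0.866, -0.307]
contact_force: [0.9, -1.1, 0.2]
grip_width: 40.1
grasp_force: 0.0
```

```bash
python3 -c "
from h import *
st()
print(rel([510,-90,330],Rt(.25,0,-1)))"
```

```text
t 3.975 p [506.5 -93.1 329.8] z [ 0.659 -0.56  -0.502] y [ 0.304  0.809 -0.503] 
j [ 0.104  0.229 -0.512  2.35   1.685  0.974 -0.241] F [ 0.9 -1.1  0.2] w 40.1 g 0.0
[-3.153  3.475  0.48   0.006 -1.111 -1.107]
```

>>> servo_tool --pt "-51 35 37 0 -0.12 -0.12 40" --pt "-51 35 37 0 -0.24 -0.24 40" --pt "-51 35 37 0 -0.36 -0.36 40" --pt "-51 35 37 0 -0.48 -0.48 40" --pt "-51 35 37 0 -0.6 -0.6 40" --pt "-51 35 37 0 -0.72 -0.72 40" --pt "-51 35 37 0 -0.84 -0.84 40" --pt "-51 35 37 0 -0.96 -0.96 40" --pt "-51 35 37 0 -1.11 -1.11 40" --pt "-51 35 37 0 -1.11 -1.11 40"

```text
time_s: 5.22
tcp_pos: [601.3, -91.9, 335.0]
tcp_rot: [-0.558, 0.563, -0.432, 0.43]
contact_force: [0.7, 0.7, 0.5]
grip_width: 39.8
grasp_force: 0.0
```

```bash
python3 -c "
from h import *
st()
u=np.array([np.cos(.25),np.sin(.25),0]); e=np.array([592.2,-70.1,68])
print(e-92*u)
for d,z in ((-150,150),(-150,68)): print(rel(e+[0,0,z-68]+d*u,Rt(.25,0,-1)))"
```

```text
t 5.225 p [601.3 -91.9 335. ] z [ 0.966  0.257 -0.008] y [-0.007 -0.003 -1.   ] 
j [ 1.211  1.038 -1.34   2.416  3.356  0.94   0.894] F [0.7 0.7 0.5] w 39.8 g 0.0
[503.0600572  -92.86116425  68.        ]
[-2.51240e+01  1.86170e+02 -1.51734e+02  8.00000e-03  1.00000e-02
  2.00000e-03]
[-2.52510e+01  2.68168e+02 -1.51102e+02  8.00000e-03  1.00000e-02
  2.00000e-03]
```

```bash
cat > kin.py <<'E'
from h import *
from scipy.optimize import least_squares
Q=np.array([[1.2875,.6158,-.0126,1.4248,.0081,1.1034,-.0404],[.317,.288,-.198,1.782,.064,1.08,-1.218],[.104,.229,-.512,2.35,1.685,.974,-.241],[1.211,1.038,-1.34,2.416,3.356,.94,.894]])
P=np.array([[164.9,-628,230.2],[469.3,-101.6,300.8],[506.5,-93.1,329.8],[601.3,-91.9,335]])
lo=np.array([-3.12,-.3,-1.34,.26,-1.36,.01,-2.84]); hi=np.array([3.12,2.06,1.32,2.42,4.5,1.98,2.84])
def fk(q,k):
    d,L1,L2,L3,a2,a4,a6=k; R=Ro.identity(); p=np.array([0,0,d])
    for i in range(7):
        R=R*Ro.from_euler('y' if i%2 else 'z', q[i] if i%2 else -q[i])
        if i==2: p=p+R.apply([a2,0,L1])
        if i==4: p=p+R.apply([a4,0,L2])
        if i==6: p=p+R.apply([0,0,L3])
        if i==5: p=p+R.apply([a6,0,0])
    return p,R
def fit(off=False):
    f=lambda k:np.concatenate([fk(q,np.r_[k,[0]*(7-len(k))])[0]-p for q,p in zip(Q,P)])
    r=least_squares(f,[330,350,350,250]+[0]*3*off); return np.r_[r.x,[0]*(7-len(r.x))],np.abs(r.fun).max()
E
python3 - <<'E'
from kin import *
for o in (0,1): print(fit(o))
k,_=fit(0)
print(fk(Q[3],k)[1].as_matrix().round(2))
u=np.array([np.cos(.25),np.sin(.25),0]); e=np.array([592.2,-70.1,68])-92*u
# reachability
q7=None
rng=np.random.default_rng(0)
_,R3=cur(); Rc=fk(Q[3],k)[1].inv()*R3
for pitch in (0,.2,.35,.5):
  for d in (-60,-30,16,45):
    T=Rt(.25,pitch,-1)
    def g(q):
        p,R=fk(q,k); return np.r_[(p-e-d*u)/5,((R*Rc).inv()*T).as_rotvec()*40]
    best=min((least_squares(g,np.clip(Q[3]+rng.normal(0,.5,7),lo+.01,hi-.01),bounds=(lo,hi)) for _ in range(8)),key=lambda r:r.cost)
    print(pitch,d,round(best.cost,3),best.x.round(2))
E
```

```text
(array([242.59913166, 557.86113113, 364.07430062, 305.93868855,
         0.        ,   0.        ,   0.        ]), np.float64(21.107590042368273))
(array([ 242.28087603,  604.10458772,  166.25536371,  535.72288237,
        -52.99177021,  -86.3279279 , -164.61093878]), np.float64(22.641109971212643))
[[ 0.01  0.26  0.97]
 [ 0.   -0.97  0.26]
 [ 1.    0.   -0.01]]
0 -60 38.849 [ 1.57  1.8  -0.81  2.42  4.38  0.76  1.03]
0 -30 29.6 [ 1.63  2.   -1.1   2.42  3.9   0.51  1.49]
0 16 14.668 [ 1.5   2.06 -1.23  2.42  3.61  0.62  1.74]
0 45 6.478 [ 1.18  1.68 -0.81  2.42  4.05  1.17  1.13]
0.2 -60 75.693 [ 1.71  1.91 -1.28  2.42  2.99  0.3   2.12]
0.2 -30 61.583 [ 1.62  1.91 -1.31  2.42  3.05  0.42  2.04]
0.2 16 37.431 [ 1.3   1.55 -0.91  2.42  3.88  0.82  1.08]
0.2 45 22.429 [ 1.22  1.55 -0.95  2.42  3.75  0.91  1.14]
0.35 -60 92.512 [ 1.61  1.64 -1.26  2.42  2.92  0.32  1.91]
0.35 -30 74.599 [ 1.53  1.67 -1.33  2.42  2.81  0.45  1.99]
0.35 16 44.918 [ 1.32  1.46 -1.09  2.42  3.39  0.63  1.3 ]
0.35 45 26.907 [ 1.16  1.34 -0.94  2.42  3.54  0.81  1.03]
0.5 -60 90.145 [ 1.46  1.28 -1.11  2.42  3.17  0.31  1.35]
0.5 -30 69.158 [ 1.37  1.27 -1.11  2.42  3.13  0.42  1.33]
0.5 16 37.2 [ 1.25  1.29 -1.15  2.42  2.98  0.61  1.4 ]
0.5 45 19.615 [ 1.1   1.18 -0.97  2.42  3.24  0.73  1.06]
```

```bash
python3 - <<'E'
from kin import *
q4=[[-1.16e-3,.99176,.12809,-.0002],[0,.992,.128,-.001],[.393,.036,.866,-.307],[-.558,.563,-.432,.43]]
Rm=[Ro.from_quat([a[1],a[2],a[3],a[0]]) for a in q4]
k=np.zeros(7)
for q,R in zip(Q,Rm):
    print((fk(q,k)[1].inv()*R).as_rotvec().round(3))
# linear: base d(z), link3 (z,y,x), link5(z,y,x), tool z
def frames(q):
    R=Ro.identity();o=[]
    for i in range(7):
        R=R*Ro.from_euler('y' if i%2 else 'z', q[i] if i%2 else -q[i]); o.append(R.as_matrix())
    return o
for cols in ([(2,2),(4,2),(6,2)],[(1,0),(1,1),(2,2),(4,2),(6,2)],[(2,2),(2,0),(4,2),(4,0),(6,2)],[(2,2),(2,1),(4,2),(4,1),(6,2)],[(2,2),(4,2),(6,2),(6,0),(6,1)],[(2,2),(4,2),(5,0),(6,2)],[(2,2),(2,0),(3,0),(4,2),(5,0),(6,2)],[(2,2),(2,0),(3,0),(4,2),(6,2)],[(1,1),(2,2),(2,1),(4,2),(4,1),(6,2)]):
    A=np.concatenate([np.c_[[0,0,1],np.array([frames(q)[i][:,c] for i,c in cols]).T] for q in Q]); b=P.ravel()
    s=np.linalg.lstsq(A,b,rcond=None)[0]; print(cols,s.round(1),np.abs(A@s-b).max().round(1))
E
```

```text
[ 0.    -0.     1.571]
[-0.    0.    1.57]
[1.00e-03 1.00e-03 1.57e+00]
[ 0.   -0.    1.57]
[(2, 2), (4, 2), (6, 2)] [242.6 557.9 364.1 305.9] 21.1
[(1, 0), (1, 1), (2, 2), (4, 2), (6, 2)] [252.5   2.2 -19.6 553.5 371.5 307.6] 4.7
[(2, 2), (2, 0), (4, 2), (4, 0), (6, 2)] [240.3 576.8 -31.  377.3 -19.6 341.7] 21.7
[(2, 2), (2, 1), (4, 2), (4, 1), (6, 2)] [258.3 545.4 -19.5 369.7  -2.3 303.1] 5.6
[(2, 2), (4, 2), (6, 2), (6, 0), (6, 1)] [240.3 559.9 360.5 307.4  -5.1  -8. ] 21.8
[(2, 2), (4, 2), (5, 0), (6, 2)] [240.9 554.9 424.9  53.1 271.9] 21.3
[(2, 2), (2, 0), (3, 0), (4, 2), (5, 0), (6, 2)] [ 242.5  592.6  -64.5  -17.1  125.  -248.2  488.3] 22.4
[(2, 2), (2, 0), (3, 0), (4, 2), (6, 2)] [241.5 575.4 -28.6   2.  387.9 317.8] 22.0
[(1, 1), (2, 2), (2, 1), (4, 2), (4, 1), (6, 2)] [ 2.559e+02 -1.230e+01  5.501e+02 -9.400e+00  3.723e+02 -2.000e-01
  3.060e+02] 0.2
```

```bash
cat >> kin.py <<'E'
K=(255.9,-12.3,550.1,-9.4,372.3,-.2,306.)
def FK(q):
    R=[];r=Ro.identity()
    for i in range(7):
        r=r*Ro.from_euler('y' if i%2 else 'z', q[i] if i%2 else -q[i]); R.append(r)
    el=np.array([0,0,K[0]])+R[1].apply([0,K[1],0])+R[2].apply([0,K[3],K[2]])
    wr=el+R[4].apply([0,K[5],K[4]])
    return wr+R[6].apply([0,0,K[6]]),R[6]*Ro.from_euler('z',np.pi/2),el,wr
def IK(p,T,q0s):
    def g(q):
        a,R,_,_=FK(q); return np.r_[(a-p)/5,(R.inv()*T).as_rotvec()*40]
    return min((least_squares(g,np.clip(q0,lo+.01,hi-.01),bounds=(lo,hi)) for q0 in q0s),key=lambda r:r.cost)
u=np.array([np.cos(.25),np.sin(.25),0]); n=np.array([-u[1],u[0],0]); lid=np.array([592.2,-70.1,68]); axis=np.array([615.5,-66.5,68])
E
python3 - <<'E'
from kin import *
rng=np.random.default_rng(0)
for up in (-1,1):
 for psi in (.25,.5,.75,1.,1.25,1.5,-.5,-1):
  h=np.array([np.cos(psi),np.sin(psi),0]); out=[]
  for d in (-40,16):
    r=IK(lid-92*h+d*h,Rt(psi,0,up),[Q[3]+rng.normal(0,.6,7) for _ in range(6)]+[rng.uniform(lo,hi) for _ in range(6)])
    _,_,el,wr=FK(r.x); out+=[round(r.cost,2),int(el[2]),wr.round(0)[:2]]
  print(up,psi,out,r.x.round(2))
E
```

```text
-1 0.25 [np.float64(15.82), -10, array([ 185., -214.]), np.float64(4.08), -10, array([ 231., -182.])] [ 1.5   2.06 -1.25  2.42  3.55  0.67  1.8 ]
-1 0.5 [np.float64(0.0), 22, array([ 208., -280.]), np.float64(0.0), 30, array([ 257., -253.])] [ 1.58  1.98 -1.34  2.29  3.2   0.26  1.98]
-1 0.75 [np.float64(0.0), 391, array([ 272., -369.]), np.float64(0.0), 104, array([ 313., -330.])] [ 1.54  1.83 -1.31  2.06 -0.13  0.21 -1.07]
-1 1.0 [np.float64(0.0), 302, array([ 356., -439.]), np.float64(0.0), 438, array([ 386., -392.])] [ 0.8   1.23 -0.07  1.83 -1.36  1.52 -0.1 ]
-1 1.25 [np.float64(0.0), 303, array([ 454., -486.]), np.float64(0.0), 377, array([ 472., -433.])] [ 1.01  1.34 -0.54  1.55 -0.87  1.31 -0.53]
-1 1.5 [np.float64(0.0), 369, array([ 561., -507.]), np.float64(0.0), 337, array([ 565., -451.])] [ 0.93  1.41 -0.61  1.27 -0.65  1.53 -0.76]
-1 -0.5 [np.float64(17.39), 301, array([234., 173.]), np.float64(5.63), 332, array([273., 131.])] [-0.47  1.43 -0.05  2.42  1.94  1.98 -0.63]
-1 -1 [np.float64(0.0), 405, array([356., 298.]), np.float64(0.0), 415, array([386., 251.])] [-0.38  1
[... 461 characters left out ...]
1 1.0 [np.float64(0.0), 279, array([ 356., -439.]), np.float64(0.0), 273, array([ 386., -392.])] [ 1.33  1.52 -0.98  1.81 -0.68  0.75  2.51]
1 1.25 [np.float64(0.0), 188, array([ 454., -486.]), np.float64(0.0), 206, array([ 472., -433.])] [ 1.28  1.64 -1.19  1.54 -0.18  1.01  2.02]
1 1.5 [np.float64(0.0), 200, array([ 561., -507.]), np.float64(0.0), 299, array([ 565., -451.])] [ 1.01  1.48 -0.82  1.27 -0.48  1.45  2.25]
1 -0.5 [np.float64(17.39), 301, array([234., 173.]), np.float64(5.63), 332, array([273., 131.])] [-0.47  1.43 -0.05  2.42  1.94  1.98  2.51]
1 -1 [np.float64(0.0), 254, array([356., 298.]), np.float64(0.0), 195, array([386., 251.])] [-1.3   1.7   1.08  2.08  0.88  0.37 -2.84]
```

```bash
cat >> kin.py <<'E'
def chain(q,wps):
    for name,p,T in wps:
        def g(x):
            a,R,_,_=FK(x); return np.r_[(a-p)/2,(R.inv()*T).as_rotvec()*100,(x-q)*.05]
        r=least_squares(g,np.clip(q,lo+.01,hi-.01),bounds=(lo,hi)); q=r.x; a,R,el,wr=FK(q)
        print(name,np.abs(a-p).max().round(1),(R.inv()*T).magnitude().round(3),q.round(2),'el',el.round(0),'wr',wr.round(0))
    return q
def tilt(p,T,th,piv):
    X=Ro.from_rotvec(-th*np.array([-np.sin(.25),np.cos(.25),0])*-1); return piv+X.apply(p-piv),X*T
E
python3 - <<'E'
from kin import *
piv=axis+66*u; piv[2]=62
for psi in (.6,.7,.8,.95):
    print('psi',psi); T=Rt(psi,0,-1); h=np.array([np.cos(psi),np.sin(psi),0]); phi=.25+(psi-.25)*.5
    g=lid-92*np.array([np.cos(phi),np.sin(phi),0]); p=g+16*h
    td=tilt(p,T,.11,piv); print((td[0]-p).round(1))
    s,_=cur()
    chain(s['joints'],[('A',p-106*h+[0,0,180],T),('A2',p-106*h+[0,0,90],T),('B',p-106*h,T),('B2',p-50*h,T),('C',p,T),('D',*td),('E',td[0]+24.5*u,td[1]),('F',p+24.5*u,T)])
E
```

```text
psi 0.6
[ 1.6  0.4 18.1]Traceback (most recent call last):
  File "<stdin>", line 8, in <module>
  File "kin.py", line 36, in chain
    print(name,np.abs(a-p).max().round(1),(R.inv()*T).magnitude().round(3),q.round(2),'el',el.round(0),'wr',wr.round(0))
                                          ^^^^^^^^^^^^^^^^^^^^^^^^^^^^^
AttributeError: 'float' object has no attribute 'round'
```

```bash
sed -i 's/(R.inv()\*T).magnitude().round(3)/round(float((R.inv()*T).magnitude()),3)/' kin.py; python3 - <<'E'
from kin import *
piv=axis+66*u; piv[2]=62
for psi in (.6,.7,.8,.95):
    print('psi',psi); T=Rt(psi,0,-1); h=np.array([np.cos(psi),np.sin(psi),0]); phi=.25+(psi-.25)*.5
    g=lid-92*np.array([np.cos(phi),np.sin(phi),0]); p=g+16*h
    td=tilt(p,T,.11,piv)
    s,_=cur()
    chain(s['joints'],[('A',p-106*h+[0,0,180],T),('A2',p-106*h+[0,0,90],T),('B',p-106*h,T),('C',p,T),('D',*td),('E',td[0]+24.5*u,td[1])])
E
```

```text
psi 0.6
A 3.3 0.039 [ 1.75  1.36 -1.34  2.4   4.5   0.32  0.23] el [-110. -529.  362.] wr [ 176. -318.  248.]
A2 2.8 0.034 [ 1.78  1.66 -1.34  2.37  4.5   0.09  0.44] el [-128. -532.  196.] wr [ 177. -320.  161.]
B 4.9 0.066 [ 1.82  1.86 -1.24  2.31  4.5   0.01  0.64] el [-144. -505.   92.] wr [ 173. -312.   79.]
C 0.0 0.0 [ 1.51  1.77 -1.15  2.24  4.29  0.29  0.82] el [  19. -538.  141.] wr [ 269. -272.   68.]
D 0.0 0.0 [ 1.44  1.58 -1.1   2.29  4.11  0.38  0.82] el [  57. -547.  243.] wr [ 272. -271.  118.]
E 0.0 0.0 [ 1.38  1.57 -1.11  2.25  4.08  0.4   0.82] el [  86. -544.  247.] wr [ 296. -265.  118.]
psi 0.7
A 11.6 0.14 [ 1.73  1.36 -1.34  2.38  4.5   0.31  0.22] el [-101. -530.  363.] wr [ 185. -321.  249.]
A2 10.9 0.134 [ 1.76  1.63 -1.34  2.35  4.5   0.09  0.42] el [-117. -536.  213.] wr [ 186. -325.  169.]
B 11.9 0.158 [ 1.79  1.81 -1.25  2.3   4.5   0.01  0.61] el [-129. -517.  118.] wr [ 185. -319.   91.]
C 2.4 0.034 [ 1.56  1.88 -1.31  2.19  4.5   0.01  0.61] el [  -8. -522.   81.] wr [ 283. -289.   73.]
D 0.0 0.0 [ 1.52  1.72 -1.3   2.2   4.41  0.04  0.54] el [  15. -5
[... 683 characters left out ...]
32  2.16  4.5   0.01  0.42] el [  47. -541.  169.] wr [ 321. -295.  122.]
psi 0.95
A 31.0 0.389 [ 1.69  1.35 -1.34  2.34  4.5   0.3   0.2 ] el [ -76. -534.  367.] wr [ 211. -327.  251.]
A2 30.0 0.38 [ 1.7   1.57 -1.34  2.3   4.5   0.09  0.38] el [ -87. -543.  246.] wr [ 213. -332.  183.]
B 29.5 0.393 [ 1.71  1.71 -1.26  2.25  4.5   0.01  0.55] el [ -91. -536.  169.] wr [ 216. -332.  115.]
C 17.8 0.249 [ 1.51  1.78 -1.3   2.19  4.5   0.01  0.55] el [  17. -537.  135.] wr [ 295. -292.   99.]
D 16.2 0.221 [ 1.49  1.67 -1.3   2.2   4.5   0.01  0.41] el [  32. -546.  190.] wr [ 303. -296.  133.]
E 15.2 0.215 [ 1.44  1.68 -1.31  2.16  4.5   0.01  0.4 ] el [  57. -543.  188.] wr [ 327. -293.  131.]
```

```bash
python3 - <<'E'
from kin import *
rng=np.random.default_rng(1); mid=(lo+hi)/2
piv=axis+66*u; piv[2]=62
for psi in (.55,.65,.75,.85,.95,-.5,-.7,-.9):
    T=Rt(psi,0,-1); h=np.array([np.cos(psi),np.sin(psi),0]); phi=.25+(psi-.25)*.6
    p=lid-92*np.array([np.cos(phi),np.sin(phi),0])+16*h; pd,Td=tilt(p,T,.11,piv)
    W=[(p-60*h,T),(p,T),(pd+24.5*u,Td)]
    def g(x):
        x=x.reshape(3,7); o=[]
        for q,(pp,TT) in zip(x,W):
            a,R,el,wr=FK(q); m=np.minimum(q-lo,hi-q)
            o+=[(a-pp)/2,(R.inv()*TT).as_rotvec()*100,np.maximum(0,.12-m)*8,[max(0,(250-el[2])/100)]]
        return np.concatenate(o+[(x[1]-x[0])*.2,(x[2]-x[1])*.2])
    S=[]
    for _ in range(25):
        q0=rng.uniform(lo,hi); r=least_squares(g,np.tile(q0,3),bounds=(np.tile(lo,3),np.tile(hi,3)),max_nfev=60); S.append((r.cost,r.x))
    S.sort(key=lambda s:s[0]); 
    for c,x in S[:1]+[s for s in S[1:] if abs(s[1]-S[0][1]).max()>.8][:1]:
        print(psi,round(c,2),x.reshape(3,7)[0].round(2),x.reshape(3,7)[2].round(2),'el',[FK(q)[2].round(0)[2] for q in x.reshape(3,7)])
E
```

```text
0.55 0.61 [ 1.64  1.73 -1.08  2.3   4.45  0.32  0.7 ] [ 1.27  1.43 -0.9   2.29  4.17  0.69  0.69] el [np.float64(160.0), np.float64(249.0), np.float64(325.0)]
0.55 0.8 [ 1.63  1.73 -1.07  2.3   4.45  0.33  0.69] [0.63 1.17 0.04 2.31 4.34 1.63 0.27] el [np.float64(162.0), np.float64(397.0), np.float64(469.0)]
0.65 20.53 [ 1.61  1.66 -1.05  2.2  -1.27  0.36  0.09] [ 1.48  1.75 -1.33  2.15 -1.29  0.01 -0.05] el [np.float64(197.0), np.float64(76.0), np.float64(147.0)]
0.65 23.96 [ 1.7   1.86 -1.28  2.25  4.43  0.01  0.69] [0.44 1.2  0.36 2.23 4.43 1.87 0.11] el [np.float64(90.0), np.float64(398.0), np.float64(456.0)]
0.75 0.05 [ 1.51  1.52 -0.9   2.1  -1.11  0.6  -0.11] [ 1.42  1.6  -1.18  2.11 -1.25  0.22 -0.14] el [np.float64(276.0), np.float64(228.0), np.float64(231.0)]
0.75 11.57 [ 1.49  1.5  -0.88  2.1  -1.14  0.63 -0.08] [ 1.47  1.73 -1.34  2.15  2.18  0.01  2.75] el [np.float64(286.0), np.float64(228.0), np.float64(157.0)]
0.85 0.0 [ 1.39  1.41 -0.74  2.   -1.06  0.84 -0.19] [ 1.26  1.37 -0.86  2.02 -1.24  0.64 -0.21] el [np.float64(339.0), np.float64(311.0), np.float64(360.0)]
0.
[... 717 characters left out ...]
5   0.01  2.84] el [np.float64(5.0), np.float64(5.0), np.float64(5.0)]
-0.7 5.22 [-0.53  1.41 -0.25  2.42  1.63  1.94 -0.64] [-0.38  1.25 -0.19  2.39  1.91  1.86 -0.3 ] el [np.float64(343.0), np.float64(367.0), np.float64(428.0)]
-0.7 647.36 [-1.58  2.06  1.24  2.34  4.44  0.08  2.84] [-1.39  2.06  1.32  2.22  4.5   0.03  2.84] el [np.float64(5.0), np.float64(5.0), np.float64(5.0)]
-0.9 0.0 [-0.85  1.3   0.13  2.27  1.49  1.4  -0.41] [-0.73  1.22  0.22  2.23  1.66  1.34 -0.22] el [np.float64(405.0), np.float64(401.0), np.float64(447.0)]
-0.9 153.93 [-1.52  1.93  1.21  2.32  4.5   0.01  2.84] [-1.37  2.01  1.32  2.22  4.5   0.03  2.84] el [np.float64(70.0), np.float64(22.0), np.float64(28.0)]
```

```bash
python3 - <<'E'
from kin import *
f=dict(np.load('top0.npz')); w=pts(f); v,u_=np.mgrid[:480,:640]
for n,a in (('stick',(u_>530)&(v>405)),('jar',(u_>560)&(v>330)&(v<405)),('right',(u_>610)&(v>160)&(v<320))):
    q=w[a]; q=q[q[:,2]>8]; print(n,len(q),q.min(0).round(),q.max(0).round(), cv2.boxPoints(cv2.minAreaRect(q[:,:2].astype(np.float32))).round())
E
```

```text
stick 1624 [ 195. -376.    8.] [ 293. -314.   25.] [[ 188. -343.]
 [ 199. -377.]
 [ 295. -347.]
 [ 284. -313.]]
jar 2655 [ 336. -429.    8.] [ 407. -368.   83.] [[ 333. -424.]
 [ 404. -431.]
 [ 410. -372.]
 [ 339. -365.]]
right 642 [ 496. -490.    8.] [ 692. -485.   35.] [[ 496. -490.]
 [ 692. -490.]
 [ 692. -485.]
 [ 496. -484.]]
```

```bash
python3 - <<'E'
from kin import *
piv=axis+66*u; piv[2]=62
for psi in (-.7,-.8):
    phi=.25+(psi-.25)*.55
    T=Rt(psi,0,-1); h=np.array([np.cos(psi),np.sin(psi),0]); 
    r=np.array([np.cos(phi),np.sin(phi),0]); c=np.array([-h[1],h[0],0])
    p=lid-92*r+18*h; td=tilt(p,T,.11,piv)
    print('psi',psi,'p',p.round(1),'tip radii',[round(float(np.linalg.norm(p+k*11*c-lid)),1) for k in(-1,0,1)])
    chain(Q[2]*.5+Q[3]*.5,[('0',np.array([590,-130,300]),Rt(-.3,0,-1)),('A',p-10*h+[0,0,160],T),('A1',p-42*h+[0,0,160],T),('B',p-42*h,T),('C',p,T),('D',*td),('E',td[0]+24.5*u,td[1]),('F',p+24.5*u,T)])
E
```

```text
psi -0.7 p [517.4 -56.9  68. ] tip radii [82.1, 76.0, 71.1]
0 38.2 0.142 [ 0.73  1.04 -1.34  2.42  2.63  1.86  0.98] el [ 346. -330.  528.] wr [348. -10. 338.]
A 13.4 0.116 [-0.27  0.97 -0.46  2.42  1.71  1.98 -0.12] el [444. 102. 565.] wr [313. 180. 225.]
A1 14.7 0.138 [-0.35  0.97 -0.48  2.42  1.59  1.98 -0.17] el [436. 139. 562.] wr [295. 208. 224.]
B 1.9 0.021 [-0.47  1.4  -0.25  2.42  1.7   1.98 -0.61] el [495. 225. 345.] wr [257. 173.  63.]
C 0.0 0.0 [-0.39  1.37 -0.18  2.41  1.85  1.96 -0.55] el [508. 185. 362.] wr [283. 140.  68.]
D 3.0 0.027 [-0.32  1.3  -0.29  2.42  1.86  1.98 -0.34] el [511. 144. 403.] wr [294. 148. 100.]
E 0.0 0.0 [-0.3   1.26 -0.28  2.39  1.93  1.95 -0.26] el [508. 136. 420.] wr [310. 147. 105.]
F 0.0 0.0 [-0.34  1.34 -0.21  2.36  1.9   1.98 -0.43] el [512. 160. 378.] wr [307. 146.  68.]
psi -0.8 p [517.6 -53.4  68. ] tip radii [83.0, 76.4, 71.0]
0 38.2 0.142 [ 0.73  1.04 -1.34  2.42  2.63  1.86  0.98] el [ 346. -330.  528.] wr [348. -10. 338.]
A 4.6 0.04 [-0.28  0.96 -0.48  2.42  1.67  1.98 -0.13] el [443. 104. 566.] wr [311. 184. 227.]
A1 5.7 0.054 [-0.36  0.97 -0.49  2.42  1.56  1.98 -0.18] el [435. 140. 563.] wr [293. 212. 227.]
B 0.0 0.0 [-0.43  1.36 -0.33  2.36  1.64  1.98 -0.51] el [498. 206. 366.] wr [275. 196.  68.]
C 0.0 0.0 [-0.36  1.34 -0.26  2.34  1.76  1.96 -0.45] el [510. 168. 379.] wr [304. 166.  68.]
D 0.0 0.0 [-0.35  1.26 -0.28  2.37  1.78  1.9  -0.3 ] el [501. 160. 420.] wr [307. 167. 102.]
E 0.0 0.0 [-0.34  1.24 -0.27  2.31  1.82  1.88 -0.21] el [498. 153. 434.] wr [331. 173. 102.]
F 0.0 0.0 [-0.35  1.31 -0.26  2.28  1.8   1.94 -0.36] el [508. 161. 394.] wr [328. 172.  68.]
```

>>> servo_tool --pt "18 0 68 0 0 0 40" --pt "18 0 68 0 0.16 0 40" --pt "18 0 68 0 0.32 0 40" --pt "18 0 68 0 0.48 0 40" --pt "18 0 68 0 0.64 0 40" --pt "18 0 68 0 0.8 0 40" --pt "18 0 68 0 0.96 0 40" --pt "18 0 68 0 1.12 0 40" --pt "18 0 68 0 1.12 0 40" --pt "18 0 68 0 1.12 0 40"

```text
time_s: 6.48
tcp_pos: [670.3, -86.8, 336.4]
tcp_rot: [0.246, -0.251, 0.663, -0.662]
contact_force: [-0.3, -0.1, 0.4]
grip_width: 40.2
grasp_force: 0.0
```

```bash
cat > plan.py <<'E'
from kin import *
piv=axis+66*u; piv[2]=62
psi=-.87; phi=-.31
T=Rt(psi,0,-1); h=np.array([np.cos(psi),np.sin(psi),0]); r=np.array([np.cos(phi),np.sin(phi),0]); c=np.array([-h[1],h[0],0])
p=lid-92*r+18*h; td=tilt(p,T,.11,piv)
E
python3 - <<'E'
from plan import *
st()
print('p',p.round(1),'tip radii',[round(float(np.linalg.norm(p+k*11*c-lid)),1) for k in(-1,0,1)])
print(rel(p-40*h+[0,0,150],T))
chain(cur()[0]['joints'],[('A',p-40*h+[0,0,150],T),('B',p-40*h,T),('C',p,T),('D',*td),('E',td[0]+24.5*u,td[1]),('F',p+24.5*u,T)])
E
```

```text
t 6.475 p [670.3 -86.8 336.4] z [ 0.658 -0.753 -0.004] y [-0.007 -0.001 -1.   ] 
j [ 0.196  0.852 -0.859  2.049  2.106  1.96   0.648] F [-0.3 -0.1  0.4] w 40.2 g 0.0
p [516.2 -55.8  68. ] tip radii [84.7, 77.3, 70.9]
[ 9.43160e+01  1.19564e+02 -1.64208e+02  4.00000e-03  1.70000e-02
  6.00000e-03]
A 0.2 0.002 [-0.35  0.99 -0.49  2.42  1.55  1.98 -0.21] el [442. 140. 552.] wr [294. 209. 218.]
B 0.0 0.0 [-0.4   1.35 -0.36  2.31  1.6   1.98 -0.45] el [502. 191. 376.] wr [293. 209.  68.]
C 0.0 0.0 [-0.33  1.33 -0.31  2.29  1.71  1.96 -0.4 ] el [512. 155. 385.] wr [319. 178.  68.]
D 0.0 0.0 [-0.32  1.26 -0.33  2.32  1.72  1.92 -0.25] el [504. 147. 423.] wr [321. 179. 100.]
E 0.0 0.0 [-0.31  1.23 -0.32  2.27  1.76  1.89 -0.16] el [501. 140. 435.] wr [345. 185. 100.]
F 0.0 0.0 [-0.32  1.3  -0.3   2.24  1.75  1.94 -0.31] el [511. 148. 398.] wr [343. 184.  68.]
```

>>> servo_tool --pt "47 60 -82 0 0.017 0.006 40" --pt "94 120 -164 0.004 0.017 0.006 40" --pt "94 120 -164 0.004 0.017 0.006 40" --pt "94 120 -164 0.004 0.017 0.006 40" --pt "94 150 -164 0.004 0.017 0.006 40" --pt "94 190 -164 0.004 0.017 0.006 40" --pt "94 220 -164 0.004 0.017 0.006 40" --pt "94 220 -164 0.004 0.017 0.006 40" --pt "94 220 -164 0.004 0.017 0.006 40"

```text
time_s: 7.6
tcp_pos: [490.5, -24.8, 118.4]
tcp_rot: [0.243, -0.242, 0.664, -0.664]
contact_force: [-0.3, 0.1, 0.4]
grip_width: 39.7
grasp_force: 0.0
```

```bash
python3 - <<'E'
from plan import *
st()
print(rel(p-40*h,T))
f=grab('top'); cv2.imwrite('pics/top1.png',cv2.resize(f['img'][100:360,220:520,::-1],None,fx=2,fy=2))
f=grab('side'); cv2.imwrite('pics/side1.png',cv2.resize(f['img'][140:340,200:500,::-1],None,fx=2.5,fy=2.5))
E
```

```text
t 7.6 p [490.5 -24.8 118.4] z [ 0.645 -0.764  0.   ] y [ 0.001  0.    -1.   ] 
j [-0.411  1.229 -0.372  2.362  1.576  1.954 -0.397] F [-0.3  0.1  0.4] w 39.7 g 0.0
[ 3.7500e-01  5.0393e+01  2.4900e-01 -0.0000e+00  0.0000e+00 -1.0000e-03]
```

View pics/top1.png

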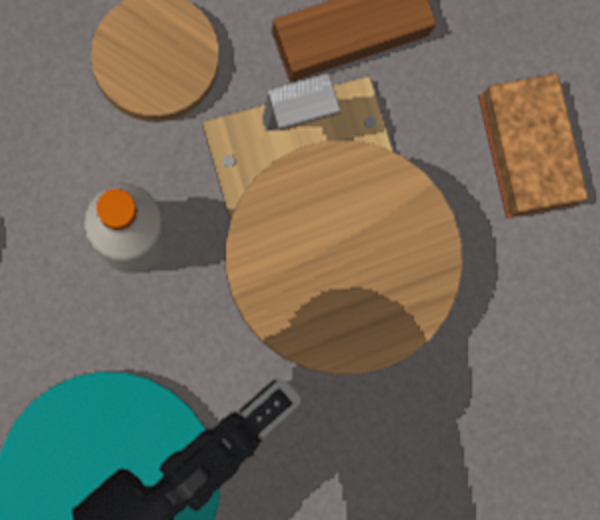

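View pics/side1.png

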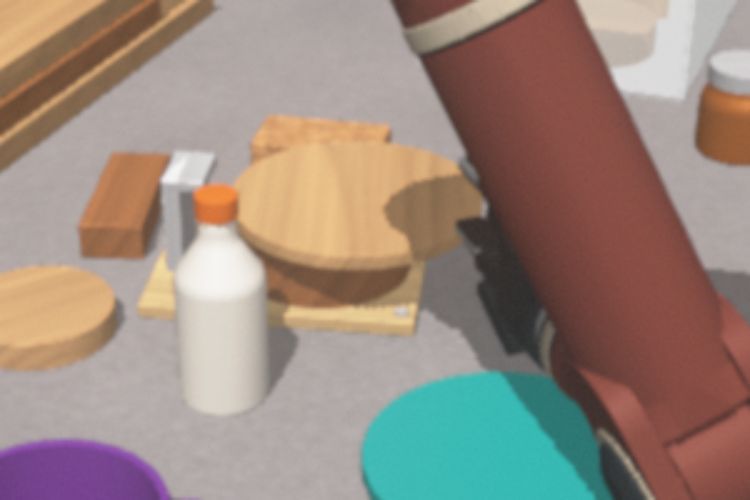

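The top view shows the open fingers' tip at crop (285,385), just outside the lid's near-left edge, with the wrist above the turquoise disc. The side view shows the forearm clear of the bottle. I'll check the wrist's thickness against the disc before going down.

```bash
python3 - <<'E'
from plan import *
f0=dict(np.load('top0.npz')); w=pts(f0); print('disc z',np.nanmedian(w[320:360,260:290,2]))
f=grab('side'); w=pts(f); fw=FK(cur()[0]['joints']); wr=fw[3]; print('wrist',wr.round(1),fw[0].round(1))
q=w.reshape(-1,3); hh=q-wr
for s in (-60,-30,0,30,60,90,120,150,180,230):
    a=(abs(hh@h-s)<8)&(np.abs(hh@c)<75)&(q[:,2]>30); print(s,a.sum(), (q[a,2].min().round(),q[a,2].max().round(),(hh[a]@c).min().round(),(hh[a]@c).max().round()) if a.any() else '')
E
```

```text
disc z 21.02858503164316
wrist [293.1 209.3 119. ] [490.8 -24.2 119.2]
-60 0 
-30 2465 (np.float64(75.0), np.float64(178.0), np.float64(-45.0), np.float64(54.0))
0 2163 (np.float64(70.0), np.float64(239.0), np.float64(-38.0), np.float64(63.0))
30 3496 (np.float64(110.0), np.float64(396.0), np.float64(-75.0), np.float64(75.0))
60 4437 (np.float64(290.0), np.float64(437.0), np.float64(-75.0), np.float64(75.0))
90 520 (np.float64(92.0), np.float64(471.0), np.float64(-35.0), np.float64(75.0))
120 66 (np.float64(98.0), np.float64(134.0), np.float64(27.0), np.float64(36.0))
150 131 (np.float64(99.0), np.float64(143.0), np.float64(28.0), np.float64(38.0))
180 22 (np.float64(107.0), np.float64(144.0), np.float64(24.0), np.float64(38.0))
230 128 (np.float64(56.0), np.float64(147.0), np.float64(8.0), np.float64(18.0))
```

```bash
cat >> plan.py <<'E'
ax2=axis[:2]; loc=p-lid   # TCP in lid frame (mid-plane)
def pose(th,w,s):
    "lid tilt th, downhill unit dir w (3), lid xy shift s; contact on rim at axis+66w"
    X=Ro.from_rotvec(th*np.cross([0,0,1],w)); o=np.r_[lid[:2]+s[:2],0]
    o[2]=68+th*((ax2+66*w[:2]-o[:2])@w[:2]); return o+X.apply(loc),X*T
C=pose(.048,h,np.zeros(3)); a=.048*h+.11*u; a/=2; M=pose(np.linalg.norm(a),a/np.linalg.norm(a),np.zeros(3))
S=axis-lid+1*u; D=pose(.11,u,np.zeros(3)); E=pose(.11,u,S); F=pose(.048,h,S); b=.045*h+.045*u; b=b*.8; EF=pose(np.linalg.norm(b),b/np.linalg.norm(b),S)
B=(C[0]-40*C[1].as_matrix()[:,2],C[1])
E
python3 - <<'E'
from plan import *
st(); print('S',S.round(1),S@u,S@n)
print('rel B',rel(*B)); print('rel C',rel(*C))
for k in 'C M D E EF F'.split(): print(k,globals()[k][0].round(1))
q=chain(cur()[0]['joints'],[(k,*globals()[k]) for k in 'B C M D E EF F'.split()])
E
```

```text
t 7.75 p [490.8 -23.8 119. ] z [ 0.646 -0.763  0.001] y [ 0.003  0.002 -1.   ] 
j [-0.413  1.227 -0.372  2.361  1.576  1.954 -0.398] F [ 0.2 -0.2 -0.5] w 40.1 g 0.0
S [24.3  3.8  0. ] 24.46631367917426 -2.2764275324720575
rel B [ 1.3500e+00  4.2401e+01  8.6600e-01 -4.9000e-02  2.0000e-03 -3.0000e-03]
rel C [ 1.4230e+00  4.4346e+01  4.0818e+01 -4.9000e-02  2.0000e-03 -3.0000e-03]
C [516.2 -55.8  74.6]
M [516.4 -55.8  79.4]
D [516.6 -55.7  85.5]
E [540.9 -51.8  82.8]
EF [540.6 -52.   76.7]
F [540.5 -52.   74. ]
B 0.0 0.0 [-0.4   1.29 -0.37  2.33  1.61  1.93 -0.42] el [496. 188. 403.] wr [293. 208.  91.]
C 0.0 0.0 [-0.33  1.28 -0.32  2.32  1.72  1.91 -0.37] el [506. 151. 410.] wr [319. 178.  89.]
M 0.0 0.0 [-0.33  1.27 -0.32  2.32  1.72  1.91 -0.31] el [504. 152. 416.] wr [320. 178.  94.]
D 0.0 0.0 [-0.33  1.25 -0.32  2.33  1.72  1.9  -0.26] el [502. 152. 424.] wr [320. 178. 100.]
E 0.0 0.0 [-0.32  1.24 -0.3   2.27  1.76  1.88 -0.17] el [501. 144. 433.] wr [344. 182.  97.]
EF 0.0 0.0 [-0.32  1.25 -0.31  2.26  1.76  1.89 -0.25] el [504. 142. 426.] wr [344. 182.  92.]
F 0.0 0.0 [-0.31  1.26 -0.31  2.26  1.76  1.89 -0.28] el [505. 142. 422.] wr [343. 182.  89.]
```

>>> servo_tool --pt "1 21 1 -0.049 0.002 -0.003 40" --pt "1 42 1 -0.049 0.002 -0.003 40" --pt "1 42 1 -0.049 0.002 -0.003 40" --pt "1 43 11 -0.049 0.002 -0.003 40" --pt "1 43 21 -0.049 0.002 -0.003 40" --pt "1 44 31 -0.049 0.002 -0.003 40" --pt "1 44 41 -0.049 0.002 -0.003 40" --pt "1 44 41 -0.049 0.002 -0.003 40"

```text
time_s: 8.75
tcp_pos: [516.7, -55.9, 73.4]
tcp_rot: [0.236, -0.248, 0.681, -0.648]
contact_force: [0.2, -1.5, 0.4]
grip_width: 40.1
grasp_force: 0.0
```

```bash
python3 - <<'E'
from plan import *
st(); print('rel C',rel(*C))
f=grab('top'); cv2.imwrite('pics/top2.png',cv2.resize(f['img'][150:330,270:490,::-1],None,fx=3,fy=3))
E
```

```text
t 8.75 p [516.7 -55.9  73.4] z [ 0.643 -0.764 -0.05 ] y [-0.032  0.038 -0.999] 
j [-0.329  1.282 -0.319  2.317  1.723  1.913 -0.367] F [ 0.2 -1.5  0.4] w 40.1 g 0.0
rel C [ 3.100e-01 -1.215e+00 -3.890e-01  2.000e-03 -1.000e-03  0.000e+00]
```

View pics/top2.png

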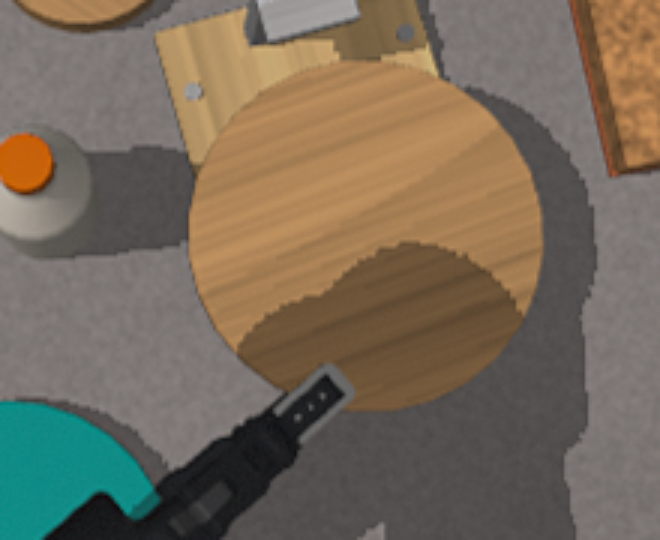

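The upper finger sits over the lid's near edge at crop (335,380), overlapping by about 15 mm as planned. Closing now.

>>> servo_tool --pt "0 -1 0 0 0 0 30" --pt "0 -1 0 0 0 0 24" --pt "0 -1 0 0 0 0 20" --pt "0 -1 0 0 0 0 17" --pt "0 -1 0 0 0 0 15" --pt "0 -1 0 0 0 0 13" --pt "0 -1 0 0 0 0 11" --pt "0 -1 0 0 0 0 8" --pt "0 -1 0 0 0 0 8"

```text
time_s: 9.93
tcp_pos: [516.7, -55.2, 74.8]
tcp_rot: [0.237, -0.249, 0.68, -0.648]
contact_force: [-1.2, 0.9, -1.7]
grip_width: 10.7
grasp_force: 59.9
```

```bash
cat > lidfit.py <<'E'
from plan import *
def lidplane():
    f=grab('top'); w=pts(f); hsv=cv2.cvtColor(f['img'],cv2.COLOR_RGB2HSV)
    v,u_=np.mgrid[:480,:640]
    m=(hsv[...,0]<25)&(hsv[...,1]>70)&(w[...,2]>64)&(w[...,2]<110)&(u_>320)&(u_<470)&(v>150)&(v<310)
    m=cv2.morphologyEx(m.astype(np.uint8),cv2.MORPH_OPEN,np.ones((3,3)))>0
    q=w[m]; 
    for _ in range(3):
        c_=np.linalg.lstsq(np.c_[q[:,:2]-ax2,np.ones(len(q))],q[:,2],rcond=None)[0]; e=q[:,2]-np.c_[q[:,:2]-ax2,np.ones(len(q))]@c_; q=q[abs(e)<2.5]
    # hull points farthest from gripper -> circle
    hl=cv2.convexHull(q[:,:2].astype(np.float32))[:,0]; cc=q[:,:2].mean(0)
    for _ in range(6):
        d=hl-cc; k=(d@np.array([-.8,.0])<70); A=np.c_[2*hl,np.ones(len(hl))]; s_=np.linalg.lstsq(A[k],(hl[k]**2).sum(1),rcond=None)[0]; cc=s_[:2]
    R=np.sqrt(s_[2]+cc@cc); rel_=cc-ax2
    print('slope along u %.3f n %.3f  z at axis %.1f'%(c_[:2]@u[:2],c_[:2]@n[:2],c_[2]),'lid centre',cc.round(1),'R %.1f'%R,'rel u %.1f n %.1f'%(rel_@u[:2],rel_@n[:2]),'n',len(q))
E
python3 - <<'E'
from lidfit import *
st(); lidplane()
for k in 'C M D'.split(): print(k,rel(*globals()[k]))
E
```

```text
t 9.925 p [516.7 -55.2  74.8] z [ 0.644 -0.763 -0.048] y [-0.032  0.037 -0.999] 
j [-0.33   1.28  -0.32   2.318  1.722  1.914 -0.366] F [-1.2  0.9 -1.7] w 10.7 g 59.9
slope along u -0.022 n 0.042  z at axis 77.1 lid centre [593.6 -71.5] R 91.3 rel u -22.5 n 0.6 n 10227
C [0.779 0.153 0.218 0.    0.    0.001]
M [ 6.510e-01 -4.635e+00  4.400e-02  0.000e+00  2.000e-03 -4.900e-02]
D [ 4.0300e-01 -1.0743e+01 -1.9400e-01  0.0000e+00  3.0000e-03 -9.8000e-02]
```

>>> servo_tool --pt "0 -2 0 0 0 -0.02 8" --pt "0 -4 0 0 0.001 -0.04 8" --pt "0 -6 0 0 0.002 -0.06 8" --pt "0 -8 0 0 0.003 -0.08 8" --pt "0 -11 0 0 0.003 -0.098 8" --pt "0 -11 0 0 0.003 -0.098 8" --pt "0 -11 0 0 0.003 -0.098 8"

```text
time_s: 10.85
tcp_pos: [516.9, -55.7, 85.7]
tcp_rot: [0.203, -0.281, 0.667, -0.659]
contact_force: [-1.0, 0.2, -1.6]
grip_width: 10.8
grasp_force: 60.0
```

```bash
python3 - <<'E'
from lidfit import *
st(); lidplane()
for k in 'D E'.split(): print(k,rel(*globals()[k]))
E
```

```text
t 10.85 p [516.9 -55.7  85.7] z [ 0.642 -0.765 -0.048] y [-0.107 -0.027 -0.994] 
j [-0.334  1.253 -0.317  2.328  1.716  1.901 -0.254] F [-1.   0.2 -1.6] w 10.8 g 60.0
slope along u -0.111 n 0.003  z at axis 81.4 lid centre [593.6 -72. ] R 91.1 rel u -22.6 n 0.1 n 10343
D [ 0.173  0.201 -0.197  0.001 -0.001 -0.   ]
E [-2.0997e+01  1.8600e-01  1.2564e+01  1.0000e-03 -1.0000e-03 -0.0000e+00]
```

>>> servo_tool --pt "-3 0 1.6 0 0 0 8" --pt "-6 0 3.2 0 0 0 8" --pt "-9 0 4.9 0 0 0 8" --pt "-12 0 6.5 0 0 0 8" --pt "-15 0 8.1 0 0 0 8" --pt "-18 0 9.7 0 0 0 8" --pt "-21.5 0 11.6 0 0 0 8" --pt "-21.5 0 11.6 0 0 0 8" --pt "-21.5 0 11.6 0 0 0 8"

```text
time_s: 12.02
tcp_pos: [540.9, -50.5, 83.1]
tcp_rot: [0.204, -0.281, 0.667, -0.659]
contact_force: [0.8, 0.1, -2.4]
grip_width: 10.5
grasp_force: 59.9
```

```bash
python3 - <<'E'
from lidfit import *
st(); lidplane()
for k in 'E EF F'.split(): print(k,rel(*globals()[k]))
f=grab('side'); cv2.imwrite('pics/side3.png',cv2.resize(f['img'][170:290,220:440,::-1],None,fx=3.5,fy=3.5))
f=grab('top'); cv2.imwrite('pics/top3.png',cv2.resize(f['img'][130:310,290:490,::-1],None,fx=3,fy=3))
E
```

```text
t 12.025 p [540.9 -50.5  83.1] z [ 0.642 -0.765 -0.048] y [-0.106 -0.026 -0.994] 
j [-0.321  1.237 -0.307  2.267  1.757  1.882 -0.173] F [ 0.8  0.1 -2.4] w 10.5 g 59.9
slope along u -0.111 n 0.001  z at axis 81.5 lid centre [617.6 -66.9] R 91.1 rel u 1.9 n -0.9 n 10015
E [ 8.170e-01  2.730e-01  1.006e+00  0.000e+00  0.000e+00 -1.000e-03]
EF [ 5.130e-01  6.461e+00  1.242e+00 -3.000e-03 -2.000e-03  6.600e-02]
F [ 3.300e-01  9.085e+00  1.317e+00  0.000e+00 -2.000e-03  9.800e-02]
```

View pics/side3.png

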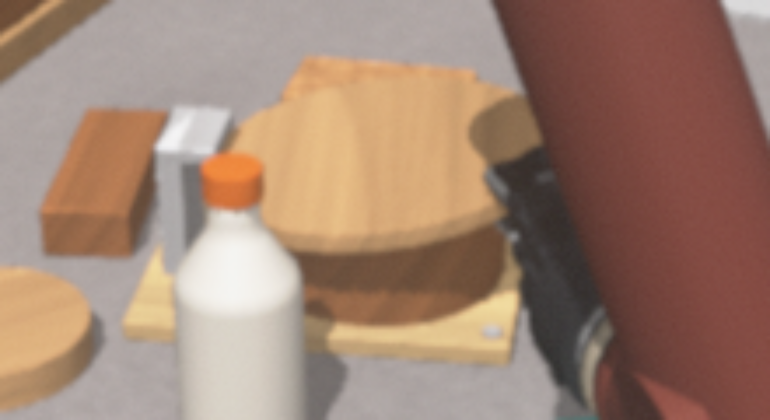

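View pics/top3.png

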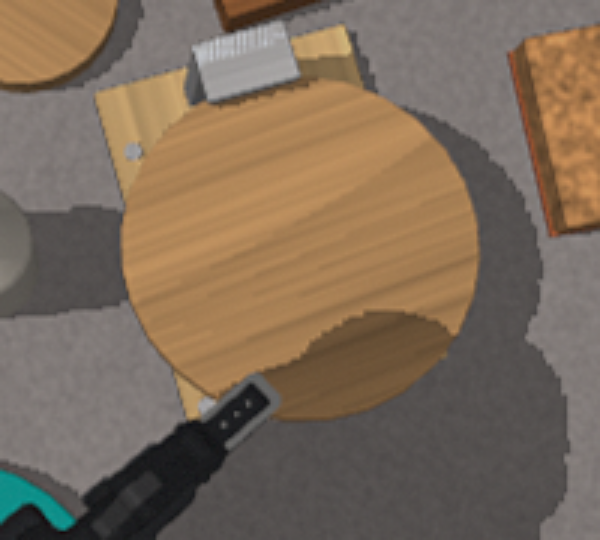

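The lid's far edge is now under the lip (crop (250,95)). The lid is tilted 0.11 rad and still rests on the far rim. Lowering next.

>>> servo_tool --pt "0 1 0 0 0 0.013 8" --pt "0 2.2 0 0 0 0.026 8" --pt "0 3.4 0 -0.001 0 0.04 8" --pt "0 4.8 0 -0.002 0 0.053 8" --pt "0 6.2 0 -0.003 0 0.066 8" --pt "0 6.2 0 -0.003 0 0.066 8"

```text
time_s: 12.92
tcp_pos: [540.1, -50.9, 76.9]
tcp_rot: [0.225, -0.259, 0.677, -0.651]
contact_force: [-1.0, 0.6, -0.6]
grip_width: 10.8
grasp_force: 60.1
```

```bash
python3 - <<'E'
from lidfit import *
st(); lidplane()
for k in 'EF F'.split(): print(k,rel(*globals()[k]))
E
```

```text
t 12.925 p [540.1 -50.9  76.9] z [ 0.642 -0.765 -0.051] y [-0.058  0.018 -0.998] 
j [-0.318  1.25  -0.31   2.263  1.759  1.887 -0.245] F [-1.   0.6 -0.6] w 10.8 g 60.1
slope along u -0.053 n 0.032  z at axis 78.1 lid centre [616.8 -67.3] R 91.2 rel u 1.1 n -1.1 n 9978
EF [ 3.260e-01  2.650e-01  1.233e+00 -1.000e-03 -2.000e-03  0.000e+00]
F [ 0.315  2.896  1.316  0.003 -0.003  0.033]
```

>>> servo_tool --pt "0 1 0 0.001 0 0.01 8" --pt "0 2 0 0.002 0 0.022 8" --pt "0 2.9 0 0.003 0 0.033 8" --pt "0 3.7 0 0.009 0 0.033 8" --pt "0 4.6 0 0.015 0 0.033 8" --pt "0 5.4 0 0.021 0 0.033 8" --pt "0 5.4 0 0.021 0 0.033 8"

```text
time_s: 13.85
tcp_pos: [539.8, -50.7, 71.5]
tcp_rot: [0.238, -0.245, 0.674, -0.655]
contact_force: [-1.8, 0.5, -0.3]
grip_width: 10.8
grasp_force: 60.1
```

```bash
python3 - <<'E'
from lidfit import *
st(); lidplane(); print(FK(cur()[0]['joints'])[3])
E
```

```text
t 13.85 p [539.8 -50.7  71.5] z [ 0.643 -0.766 -0.03 ] y [-0.019  0.023 -1.   ] 
j [-0.329  1.274 -0.294  2.252  1.754  1.899 -0.297] F [-1.8  0.5 -0.3] w 10.8 g 60.1
slope along u -0.011 n 0.024  z at axis 75.7 lid centre [616.4 -67.3] R 91.2 rel u 0.7 n -1.0 n 9986
[343.09114546 183.1614204   80.93590747]
```

>>> servo_tool --pt "0 0 0 0 0 0 11.5" --pt "0 0 0 0 0 0 12.5" --pt "0 0 0 0 0 0 13.5" --pt "0 0 0 0 0 0 14.5" --pt "0 0 0 0 0 0 15.5" --pt "0 0 0 0 0 0 16.5" --pt "0 0 0 0 0 0 17.5" --pt "0 0 0 0 0 0 18.5" --pt "0 0 0 0 0 0 20" --pt "0 0 0 0 0 0 22" --pt "0 0 0 0 0 0 24" --pt "0 0 0 0 0 0 26"

```text
time_s: 15.4
tcp_pos: [539.8, -50.7, 71.6]
tcp_rot: [0.238, -0.245, 0.674, -0.654]
contact_force: [0.1, -0.5, 0.0]
grip_width: 25.7
grasp_force: 0.0
```

```bash
python3 - <<'E'
from lidfit import *
st(); lidplane()
E
```

```text
t 15.4 p [539.8 -50.7  71.6] z [ 0.643 -0.766 -0.03 ] y [-0.019  0.023 -1.   ] 
j [-0.329  1.274 -0.294  2.252  1.754  1.899 -0.297] F [ 0.1 -0.5  0. ] w 25.7 g 0.0
slope along u 0.002 n 0.001  z at axis 74.0 lid centre [616.2 -66.9] R 91.3 rel u 0.6 n -0.6 n 10004
```

>>> servo_tool --pt "0 0 -8 0 0 0 26" --pt "0 0 -20 0 0 0 26" --pt "0 0 -35 0 0 0 26" --pt "0 0 -50 0 0 0 26" --pt "0 0 -60 0 0 0 26" --pt "0 -20 -60 0 0 0 26" --pt "0 -50 -60 0 0 0 26" --pt "0 -80 -60 0 0 0 26" --pt "0 -80 -60 0 0 0 26"

```text
time_s: 16.58
tcp_pos: [502.6, -6.2, 154.9]
tcp_rot: [0.239, -0.245, 0.675, -0.654]
contact_force: [0.1, 1.1, 0.2]
grip_width: 26.0
grasp_force: 0.0
```

```bash
python3 - <<'E'
from lidfit import *
st(); lidplane()
f=grab('top'); w=pts(f); z=w[...,2]; v,u_=np.mgrid[:480,:640]
m=((u_>320)&(u_<470)&(v>150)&(v<310)&(z>66)&(z<80)).astype(np.uint8)
cn=max(cv2.findContours(m,0,1)[0],key=cv2.contourArea)[:,0]; P_=onplane(f,cn,74)[:,:2]
A=np.c_[2*P_,np.ones(len(P_))]
for _ in range(4):
    s=np.linalg.lstsq(A,(P_**2).sum(1),rcond=None)[0]; R=np.sqrt(s[2]+s[:2]@s[:2]); e=abs(np.hypot(*(P_-s[:2]).T)-R); k=e<max(2*e.std(),1); P_,A=P_[k],A[k]
d=s[:2]-ax2; print('contour centre',s[:2],R,d@u[:2],d@n[:2])
for nm,a in (('glue',(u_>255)&(u_<310)&(v>185)&(v<245)&(z>20)),('block',(u_>450)&(u_<520)&(v>130)&(v<215)&(z>20))):
    q=w[a]; print(nm,q[:,:2].min(0),q[:,:2].max(0))
cv2.imwrite('pics/top4.png',cv2.resize(f['img'][100:360,220:520,::-1],None,fx=2,fy=2))
E
```

```text
t 16.575 p [502.6  -6.2 154.9] z [ 0.643 -0.765 -0.03 ] y [-0.017  0.025 -1.   ] 
j [-0.426  1.101 -0.391  2.343  1.574  1.899 -0.255] F [0.1 1.1 0.2] w 26.0 g 0.0
slope along u 0.001 n 0.002  z at axis 74.0 lid centre [616.3 -67. ] R 91.3 rel u 0.7 n -0.7 n 10162
contour centre [616.06819898 -66.69396403] 90.81018537449755 0.5025475756509838 -0.3285088361258973
glue [589.00504159  69.51762684] [648.24082795 127.60409332]
block [ 632.64137281 -279.17091421] [ 749.4065968  -202.93863457]
```

View pics/top4.png

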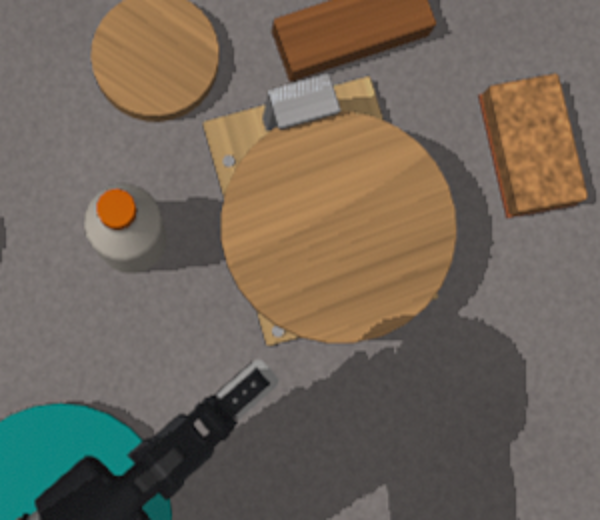

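The lid lies flat at z = 74.0, within about 1 mm of centre, and its far edge is under the lip (crop (310,115)). The gripper is clear at (265,370), and the bottle and block haven't moved. Handing in.

```bash
python3 -c "
from station import env
print(env.hand_in())"
```

```text
the job is handed in; nothing more can be done
None
```

The lid is flat on the dish, within about 1 mm of my estimate of its centre, with its far edge under the keeper lip; the arm is clear, the bottle and block did not move, and I handed it in at about 17 s (verdict not shown).

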